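Show the tip of a bamboo wedge to the inspection camera

TASK

Slide the clear cover of the blue two-bay case all the way over, off the wedge and fully home over the dish of beads, so that they stay clean. Then pick the bamboo wedge out of its bay and present it to the bench inspection camera: held in the air, level and right way up, its thin end pointing straight at the middle of the lens with the tip 8 cm in front of it. Finish still holding the wedge there, without knocking the camera, the dish, the shells or the dark wood pad.

Things in the scene. Friction and masses are not known exactly. Their poses are not given: they have to be found in the camera images.
- case: Fixed blue open case, 120 mm (own x) by 235 mm (own y), 26 mm high, with aluminium rails 7 mm higher along both long sides (33 mm over the table). Origin at the centre of its underside, on the table. Walls and floor 5 mm thick, one 5 mm divider across the middle: two bays, each 110 by 110 mm inside. The wedge bay is on the own -y side, the bead dish bay on the own +y side. It does not move.
- cover (a joint): Clear 3 mm sliding cover (114 x 112 mm, black strips along two edges), lying on the case and kept in its rails. Value in m: 0 = over the wedge bay, 0.115 = fully home over the dish bay; it grows as the cover slides along the case's own +y. Stays where it is left; about 2 N move it. It starts at or a little off 0.
- cover_knob (a point): Middle of the upright round black knob on the centre of the cover: 18 mm in diameter, 44 mm over the table; its top is 10 mm above this point, the upper face of the cover 15 mm below it. Axes parallel to the case's.
- wedge_bay (a point): Centre of the floor of the wedge bay, 5 mm over the table.
- dish_bay (a point): Centre of the floor of the bead dish bay, 5 mm over the table.
- wedge_mid (a point): Loose bamboo wedge, about 10 g, 60 mm long (own y), 14 mm wide (own x, sides parallel: pinch here), flat underside down; 11 mm high at the thick end (own +y), tapering evenly to 1 mm at the thin end (own -y), 6 mm high at this point. This point: middle of its length and width, half-way up. Own z is up. It lies on the bay's floor, thin end roughly away from the robot. It weighs more on the thick half.
- wedge_tip (a point): Middle of the wedge's thin edge (30 mm from wedge_mid along the wedge's own -y, 2.4 mm lower). Same axes as wedge_mid.
- lens (a point): Centre of the front glass of the inspection camera's lens, in the middle of a grey ring light of 56 mm diameter. The lens looks level along this point's own -x (roughly towards the robot); own z is up. Its height differs from run to run, 150 to 210 mm over the table. The wedge's tip is wanted at (-0.080, 0, 0) in these axes, the wedge's thick end farther from the lens.
- camera_stand: Fixed camera stand: dark base plate 115 x 95 x 14 mm and a steel post 280 mm high that carries the white camera head (45 mm; with the lens on the side of the head nearer the robot). Origin under the stand on the table, about 50 mm behind the lens. Must not be knocked.
- bead_dish: Shallow clear round dish with white beads, 55 mm in diameter, 13 mm high, standing in the dish bay; origin at the centre of its underside. Leave it there.
- shell: Pale oyster shell valve, 93 x 107 x 16 mm, lying on the table in front of the camera, nearer the robot (a second, like it, is fixed farther right); origin at the centre of its underside. Bystander.
- wood_pad: Dark wood pad, 58 x 92 x 13 mm, lying on the table; origin at the centre of its underside. Bystander.
- wedge: The wedge itself (see wedge_mid): its origin is the centre of its underside, 3 mm below wedge_mid.
There are look-alikes about, which are no part of the job. Leave any yellow look-alike of the bead_dish alone.

How it is judged:
By the outcome, as a careful person would: the job done as asked, in the order asked, and still so for the second after the job is handed in, while the arm keeps its last pose, push and grip.
It also fails if it takes over 48 s, if anything falls off the work surface, if the arm or the gripper's body presses on something with over 40 N, if the wrist force passes 120 N, or if a joint passes its speed limit or range.

ROBOT

A 6-joint arm with a two-finger parallel gripper is mounted at the origin on a cart in front of the work surface, level with it; the furniture and walls round the work are solid. World frame = base frame: x ahead of the robot, y to its left, z up, the work surface at z = 0. Lengths are in m, angles in rad, forces in N, time in s.
With the tool pointing down it reaches from about 0.4 to 0.825 m from the base axis. Payload 7 kg.
Tool frame: the origin (TCP) lies between the finger pads; the fingertips stand 11 mm ahead of it and the grasp point (between the pads) lies 8 mm behind it (arm.tips_ahead is the distance from the TCP to the fingertips, in m); z points along the fingers, x is the direction in which the jaws open and shut, and the axes are right-handed (so a half turn about z gives the same grasp; the last joint's range is limited). The gripper opens to 88 mm and grips with 3 to 60 N. Pads are 19 mm wide; open, the fingers measure 130 mm over their backs; the gripper's body (78 mm by 193 mm) begins 47 mm behind the grasp point.
Start: joints at [1.455, 0.359, 0.012, 0, -1.224, -0.288], TCP at [0.265, 0.621, 0.238] pointing down, gripper open.
Joint ranges: [-3.07, 3.07], [-1.43, 2.12], [-1.02, 1.25], [-3.03, 1.67], [-3.05, -0], [-3.03, 3.03]. Speed limits (rad/s): [2.39, 2.39, 3.01, 3.14, 3.14, 3.14].

INTERFACE

Orientations are given as [roll, pitch, yaw] about the fixed x, y, z axes, in that order (R = Rz(yaw) Ry(pitch) Rx(roll)).
In Python, from station import arm, optics, finder gives the robot as it stands. The module is installed in compiled form; this text tells all that it offers.
- The arm moves only by the tool apply_moves, never from a script. Its argument "increments" is one flat list of numbers, 6 for each row, row after row: the shift along the world's x, y, z in m, then the turn, a rotation vector about the world's x, y, z in rad. In form: [tx, ty, tz, rx, ry, rz, tx, ty, tz, rx, ry, rz, ...]. A call has 1 to 20 rows; each row shifts and turns the pose as measured when the row begins; what a row does not reach is not made up. A row lasts 1/12 s, in which the tool goes at most 41.7 mm and 7.16 degrees, less where a joint would pass 70% of its speed; a pose out of reach is approached as far as the arm can. A call with a gripper value outside its range is refused whole. "hand" is the closure, from 0 (fully open) to 1 (shut), set as the call begins (left out, the last holds). The fingers move at their own pace and stop on an object; "force" is the grip in N (left out, the last holds). Time passes only in rows, so rows that do not move let the fingers close. It gives the time, the measured TCP pose, the force and the opening at its end, in the units of the state.
- arm.get_state(): the state, without advancing time (a new reading comes with each control period).
- optics.grab_frame(name): name is "scene" or "top" or "wrist"; returns the picture (420x560x3 uint8, red, green, blue); there is no depth.
- optics.camera_model(name): a dict with "fx", "fy", "cx", "cy" (pixels), "world_to_cam" (4x4, takes a point from world to camera coordinates); the wrist camera has in their place "T_tool_cam" (4x4, takes a point from camera to tool coordinates, whose origin is the TCP and whose axes are the tool frame's). Camera axes: x right, y up, looking along -z (the intrinsics and any distortion apply to the point x, -y, -z); pixel columns grow to the right and rows downward; lengths in m; the calibration is good to about 2 mm. A picture is of the moment at which its call begins: read the wrist's pose just before it. camera_model takes no time and is no camera call.
- arm.job_done(): hands the job in, once; it reports no verdict.
Trained networks look in the newest picture that a camera, given by its name, has taken for a name from the list of things; names that differ only in an ending like _2 or _b are one class to them, and where a whole thing is asked for, a point or a joint stands for the part that bears it (a point fixed in the world has none). Each returns a list of dicts, best first, with "conf" (0 to 1); they miss things now and then, are a little off and sometimes report something else, mostly with a low value. They report only what shows in the picture. A call takes as long as a camera call. They do not tell look-alikes from the thing itself.
- finder.find_in(camera, name): "box" ([left, top, right, bottom] in pixels, round what is visible of it).
- finder.landmark_of(camera, name): "point" ([column, row] in pixels: a listed point, or the origin of a listed thing).
The state is a dict: "t": time; "q": joint angles; "qd": joint speeds; "joint_efforts": joint torques, N m; "eef_pos": TCP position; "ee_rot": TCP orientation; "force": force on the tool from outside, world axes, zero at the start; "moment": the same for the moment, N m; "width": finger opening in m.
Only numpy, scipy, OpenCV 4.12 (cv2) and the standard library are available. Lean on these libraries where they do the work, as an engineer would, in place of code of your own. Each camera call takes 0.05 s, during which the arm holds its last target. There are 200 camera calls.

## Working session

There is one attempt and no reset: what is moved stays moved. The work goes in short steps, Python scripts to look and compute and a tool call to move; the robot and the scene stay as the last step left them, time stands still between calls to the robot, and variables do not carry over. Pictures are saved under pics/ and viewed, about 8 in all and at most 12, crops included, and the job is handed in when it is done.

Besides the shell and the picture viewer there is one more tool, called after ">>>" by a JSON object that holds its "name" and its "arguments", one argument or row to a line. apply_moves: Moves the arm, as the interface text tells. Its arguments: {"type":"object","properties":{"increments":{"type":"array"},"hand":{"type":"number"},"force":{"type":"number"}},"required":["increments"]}

```bash
mkdir -p pics; cat > h.py <<'E'
import numpy as np, cv2, json
from scipy.spatial.transform import Rotation as R
from station import arm, optics, finder
def cam(name, st=None):
    m=optics.camera_model(name)
    if name=="wrist":
        T=np.eye(4);T[:3,:3]=rot(st["ee_rot"]);T[:3,3]=st["eef_pos"]
        m["world_to_cam"]=np.linalg.inv(T@np.array(m["T_tool_cam"]))
    return m
def rot(e): return R.from_euler("xyz",e).as_matrix()
def K(m): return np.array([[m["fx"],0,m["cx"]],[0,m["fy"],m["cy"]],[0,0,1.]])
def dist(m):
    for k in ("dist","distortion"):
        if k in m: return np.array(m[k],float)
    return np.zeros(5)
def ray(m,px):
    u=cv2.undistortPoints(np.array([[px]],float),K(m),dist(m))[0,0]
    C=np.linalg.inv(np.array(m["world_to_cam"]))
    d=C[:3,:3]@np.array([u[0],-u[1],-1]); return C[:3,3],d/np.linalg.norm(d)
def atz(m,px,z):
    o,d=ray(m,px); return o+d*(z-o[2])/d[2]
def proj(m,P):
    W=np.array(m["world_to_cam"]); p=W[:3,:3]@np.array(P)+W[:3,3]
    q=cv2.projectPoints(np.array([[p[0],-p[1],-p[2]]]),np.zeros(3),np.zeros(3),K(m),dist(m))[0]
    return q[0,0]
def tri(rs):
    A=sum(np.eye(3)-np.outer(d,d) for o,d in rs); b=sum((np.eye(3)-np.outer(d,d))@o for o,d in rs)
    return np.linalg.solve(A,b)
def save(n,im): cv2.imwrite("pics/"+n,cv2.cvtColor(im,cv2.COLOR_RGB2BGR))
np.set_printoptions(precision=4,suppress=True)
E
python3 - <<'E'
from h import *
st=arm.get_state(); print(st["t"],st["eef_pos"],st["ee_rot"],arm.tips_ahead)
ims={}
for c in ("scene","top"):
    im=optics.grab_frame(c); ims[c]=im; save(c+"0.png",im); m=cam(c); print(c,{k:v for k,v in m.items()if k!="world_to_cam"}, np.linalg.inv(m["world_to_cam"])[:3,3])
    for n in ("case","cover_knob","wedge_bay","dish_bay","wedge_mid","wedge_tip","lens","camera_stand","bead_dish","shell","wood_pad"):
        print(c,n,[(np.round(d["point"],1).tolist(),round(d["conf"],2)) for d in finder.landmark_of(c,n)[:3]])
print(optics.camera_model("wrist"))
E
```

```text
0.0 [0.265  0.6203 0.2366] [-3.1414 -0.0017 -1.9747] 0.011
scene {'fx': 433.6766669805591, 'fy': 433.6766669805591, 'cx': 270.68248106004944, 'cy': 208.72867746650167} [0.2185 0.555  0.9568]
scene case [([248.1, 329.8], 0.78), ([232.9, 348.4], 0.55)]
scene cover_knob [([256.9, 307.0], 0.95)]
scene wedge_bay [([263.4, 311.9], 0.7)]
scene dish_bay [([231.9, 348.3], 0.68)]
scene wedge_mid []
scene wedge_tip []
scene lens []
scene camera_stand [([238.8, 198.4], 0.94), ([231.6, 346.3], 0.48)]
scene bead_dish [([226.1, 339.9], 0.93), ([253.5, 257.4], 0.82), ([210.7, 257.5], 0.8)]
scene shell [([314.5, 223.8], 0.81)]
scene wood_pad [([348.9, 170.4], 0.55), ([250.5, 159.2], 0.25)]
top {'fx': 436.77208371473154, 'fy': 436.77208371473154, 'cx': 280.7722765348231, 'cy': 208.31735241009952} [ 0.3715 -0.0685  1.1647]
top case []
top cover_knob []
top wedge_bay [([324.6, 176.5], 0.66), ([192.1, 256.5], 0.58)]
top dish_bay [([154.0, 245.0], 0.8)]
top wedge_mid []
top wedge_tip [([177.5, 253.9], 0.47)]
top lens [([322.1, 179.8], 0.92)]
top camera_stand [([312.2, 179.7], 0.79)]
top bead_dish [([247.7, 277.6], 0.89), ([246.5, 225.3], 0.73), ([309.0, 218.0], 0.71)]
top shell [([311.6, 268.0], 0.65)]
top wood_pad [([400.0, 278.4], 0.82)]
{'fx': 359.38025864040054, 'fy': 359.38025864040054, 'cx': 272.16362954125896, 'cy': 204.23928225742785, 'T_tool_cam': array([[ 1.    ,  0.001 ,  0.0006, -0.    ],
       [ 0.0011, -0.9579, -0.2872, -0.0773],
       [ 0.0003,  0.2872, -0.9579, -0.1485],
       [ 0.    ,  0.    ,  0.    ,  1.    ]])}
```

```bash
python3 - <<'E'
import cv2,numpy as np
a=cv2.imread("pics/scene0.png");b=cv2.imread("pics/top0.png")
print(a.shape)
cv2.imwrite("pics/both.png",np.hstack([cv2.resize(a[100:400,120:420],(400,400)),cv2.resize(b[130:310,130:430],None,fx=400/300,fy=400/300*400/240)[:400]])) if 0 else None
A=cv2.resize(a[120:400,150:430],(560,560)); cv2.imwrite("pics/s1.png",A)
B=cv2.resize(b[120:320,130:430],(800,533)); cv2.imwrite("pics/t1.png",B)
E
```

```text
(420, 560, 3)
```

View pics/s1.png

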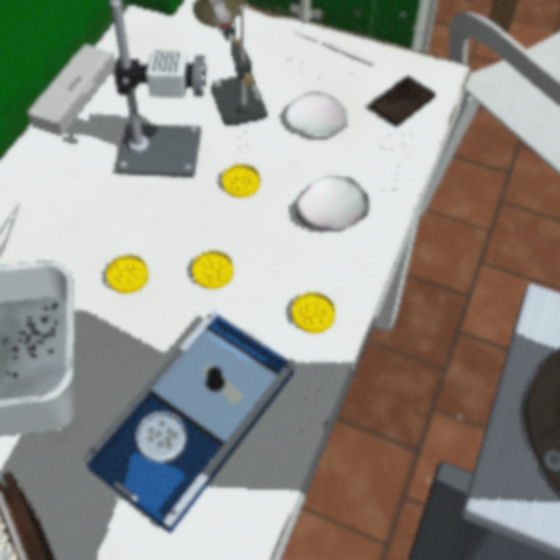

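View pics/t1.png

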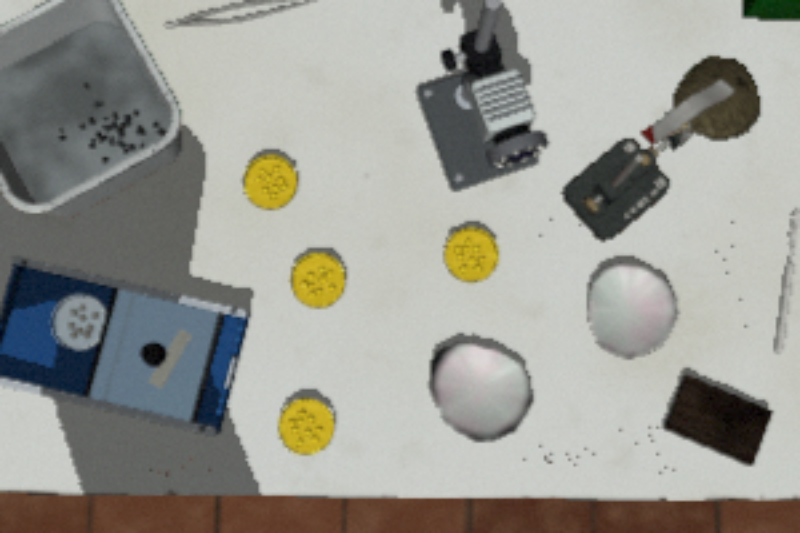

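Scene crop: blue case low in the middle, dish on the left or near bay, cover with knob at (257,307) over the wedge. Top crop: camera stand with its lens at about (322,180), facing the robot. The four yellow discs are look-alikes, and the white dish in the case is the real one. There is also a second gadget near (358,195), which is not the camera.

```bash
python3 - <<'E'
from h import *
s=cam("scene");t=cam("top")
print("knob s",atz(s,[256.9,307],.044)," top",atz(t,[130+153/2.667,120+353/2.667],.054))
print("wbay",atz(s,[263.4,311.9],.005),atz(t,[192.1,256.5],.005)); print("dbay",atz(s,[231.9,348.3],.005),atz(t,[154,245],.005))
for c in [(15,262),(250,290),(0,385),(220,432)]: print("corner",atz(t,[130+c[0]/2.667,120+c[1]/2.667],.033))
for c in [(213,317),(293,367),(90,467),(170,528)]: print("cornerS",atz(s,[150+c[0]/2,120+c[1]/2],.033))
print("wedge s",atz(s,[150+232/2,120+390/2],.008),"dish",atz(s,[226.1,339.9],.005))
print("stand",atz(s,[238.8-20,198.4],0),atz(t,[312.2,179.7],0))
# lens top ray & scene ray
sl=[150+203/2,120+75/2]
print("lens",tri([ray(t,[322.1,179.8]),ray(s,sl)]), "at.18",atz(t,[322.1,179.8],.18),atz(s,sl,.18))
for c in [(417,85),(455,188),(538,165)]: print("plate",atz(t,[130+c[0]/2.667,120+c[1]/2.667],.014))
for c in [(115,172),(195,176),(201,125)]: print("plateS",atz(s,[150+c[0]/2,120+c[1]/2],.014))
print("shells",atz(t,[311.6,268],0),"pad",atz(t,[400,278.4],0))
E
```

```text
knob s [0.4548 0.1439 0.044 ]  top [0.4519 0.1418 0.054 ]
wbay [0.4452 0.1317 0.005 ] [0.4447 0.1382 0.005 ]
dbay [0.4729 0.2417 0.005 ] [0.4736 0.2397 0.005 ]
corner [0.5401 0.284  0.033 ]
corner [0.5159 0.0546 0.033 ]
corner [0.4209 0.29   0.033 ]
corner [0.379  0.0785 0.033 ]
cornerS [0.4915 0.0699 0.033 ]
cornerS [0.3763 0.0934 0.033 ]
cornerS [0.5337 0.2938 0.033 ]
cornerS [0.4241 0.3162 0.033 ]
wedge s [0.4355 0.1378 0.008 ] dish [0.4942 0.2295 0.005 ]
stand [ 0.7199 -0.1489  0.    ] [ 0.6592 -0.1794  0.    ]
lens [ 0.6193 -0.1861  0.1689] at.18 [ 0.6149 -0.1853  0.18  ] [ 0.6154 -0.1754  0.18  ]
plate [ 0.7328 -0.1072  0.014 ]
plate [ 0.6252 -0.1467  0.014 ]
plate [ 0.6506 -0.2311  0.014 ]
plateS [ 0.7285 -0.1001  0.014 ]
plateS [ 0.6198 -0.1389  0.014 ]
plateS [ 0.6556 -0.2323  0.014 ]
shells [ 0.4187 -0.1775  0.    ] pad [ 0.3943 -0.4123  0.    ]
```

>>> {"name": "apply_moves", "arguments": {
  "increments": [0.0145, -0.0367, 0, 0, 0, 0.017, 0.0145, -0.0367, 0, 0, 0, 0.017, 0.0145, -0.0367, 0, 0, 0, 0.017, 0.0145, -0.0367, 0, 0, 0, 0.017, 0.0145, -0.0367, 0, 0, 0, 0.017, 0.0145, -0.0367, 0, 0, 0, 0.017, 0.0145, -0.0367, 0, 0, 0, 0.017, 0.0145, -0.0367, 0, 0, 0, 0.017, 0.0145, -0.0367, 0, 0, 0, 0.017, 0.0145, -0.0367, 0, 0, 0, 0.017, 0.0145, -0.0367, 0, 0, 0, 0.017, 0.0145, -0.0367, 0, 0, 0, 0.017, 0.0145, -0.0367, 0, 0, 0, 0.017, 0, 0, 0, 0, 0, 0]
}}

```text
t: 2.37
eef_pos: [0.4555, 0.1232, 0.2372]
ee_rot: [-3.137, 0.004, -1.735]
force: [0.6, 1.0, -0.0]
width: 0.0871
```

```bash
python3 - <<'E'
from h import *
st=arm.get_state(); print(st["t"],st["eef_pos"],st["ee_rot"],st["q"])
im=optics.grab_frame("wrist"); save("w1.png",im); w=cam("wrist",st)
z=dict(cover_knob=.044,wedge_bay=.005,dish_bay=.005,wedge_mid=.008,wedge_tip=.0055,bead_dish=.005,case=0)
for n in z:
    print(n,[(np.round(d["point"],1).tolist(),round(d["conf"],2),atz(w,d["point"],z[n])[:2]) for d in finder.landmark_of("wrist",n)[:2]])
E
```

```text
2.3667 [0.4555 0.1232 0.2372] [-3.1367  0.0037 -1.7347] [ 0.6839  0.0143 -0.423   0.0014 -1.1275  0.7223]
cover_knob [([248.2, 184.1], 0.7, array([0.4559, 0.1479]))]
wedge_bay [([266.6, 181.8], 0.83, array([0.4466, 0.132 ]))]
dish_bay []
wedge_mid []
wedge_tip [([250.6, 184.6], 0.56, array([0.4465, 0.1496]))]
bead_dish [([172.8, 163.5], 0.76, array([0.4828, 0.2277])), ([389.3, 218.2], 0.74, array([0.3832, 0.0038]))]
case [([213.9, 177.8], 0.76, array([0.4594, 0.1885]))]
```

View pics/w1.png

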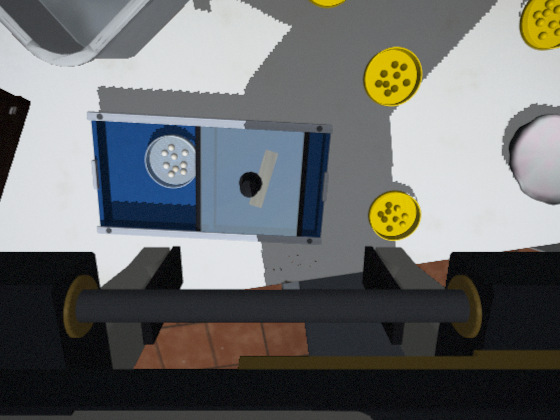

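Wrist view: the case fills the middle (corners about (92,112), (331,126), (322,243), (98,234)). The white-bead dish is at (172,160), the knob at (250,184), and the wedge under the cover runs (258,206) to (269,151). The yellow ones are outside the case.

```bash
python3 - <<'E'
from h import *
from scipy.optimize import least_squares
st=arm.get_state(); w=cam("wrist",st)
px=np.array([(92,112),(331,125),(321,243),(98,234)],float)
loc=np.array([(.06,.1175),(.06,-.1175),(-.06,-.1175),(-.06,.1175)])
P=np.array([atz(w,p,.033)[:2] for p in px]); print(P)
f=lambda v:(v[:2]+loc@np.array([[np.cos(v[2]),np.sin(v[2])],[-np.sin(v[2]),np.cos(v[2])]])-P).ravel()
v=least_squares(f,[.457,.19,-.19]).x; print("case",v,f(v))
y=np.array([-np.sin(v[2]),np.cos(v[2])]); 
k=atz(w,[250,184.5],.048)[:2]; print("knob",k,"val",(k-v[:2])@y+.0575,"home knob",v[:2]+.0575*y,"start",v[:2]-.0575*y)
a=atz(w,[258,206],.01)[:2];b=atz(w,[269,151],.005)[:2]; print("wedge",a,b,np.linalg.norm(a-b),np.arctan2(*(b-a)[::-1]))
E
```

```text
[[0.5451 0.29  ]
 [0.4969 0.0666]
 [0.3772 0.0908]
 [0.4242 0.321 ]]
case [ 0.4608  0.1921 -0.2109] [-0.001   0.0044 -0.002  -0.0019  0.0004 -0.0011  0.0026 -0.0014]
knob [0.4548 0.1522] val 0.017184656485741204 home knob [0.4729 0.2483] start [0.4488 0.1359]
wedge [0.4213 0.1517] [0.4779 0.1304] 0.06051043113009851 -0.3610048800000976
```

>>> {"name": "apply_moves", "arguments": {
  "increments": [0, 0.012, -0.03, 0, 0, -0.02, 0, 0.012, -0.03, 0, 0, -0.02, 0, 0, -0.035, 0, 0, 0, 0, 0, -0.035, 0, 0, 0, 0, 0, -0.035, 0, 0, 0, 0, 0, -0.018, 0, 0, 0, 0, 0, 0, 0, 0, 0]
}}

```text
t: 3.35
eef_pos: [0.4541, 0.1629, 0.0509]
ee_rot: [-3.129, 0.012, -1.758]
force: [-0.4, -0.6, -0.0]
width: 0.0874
```

```bash
python3 - <<'E'
from h import *
st=arm.get_state(); print(st["t"],st["eef_pos"],st["ee_rot"],st["force"])
im=optics.grab_frame("wrist"); save("w2.png",im); w=cam("wrist",st)
for n,z in (("cover_knob",.044),): print([(d["point"],d["conf"],atz(w,d["point"],z)) for d in finder.landmark_of("wrist",n)[:2]])
E
```

```text
3.35 [0.4541 0.1629 0.0509] [-3.1285  0.0121 -1.7576] [-0.4347 -0.5801 -0.005 ]
[([305.7, 261.9], 0.75, array([0.4536, 0.1472, 0.044 ]))]
```

View pics/w2.png

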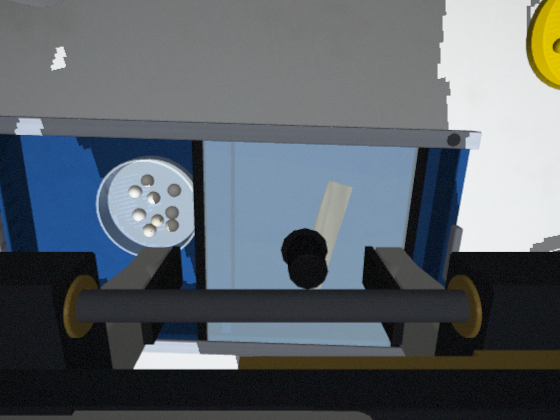

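Knob at (305,262) lies between the open fingers, right of centre by about 15 mm, with the cover's edges at columns 200 and 417. I'll centre, square up and pinch it.

```bash
cat >> h.py <<'E'
def delta(pos,yaw):
    st=arm.get_state(); e=rot([np.pi,0,yaw])@rot(st["ee_rot"]).T
    print("t",st["t"],"dp",np.array(pos)-st["eef_pos"],"rv",R.from_matrix(e).as_rotvec())
E
python3 -c "
from h import *
delta([.4535,.148,.0475],-1.776)"
```

```text
t 3.45 dp [-0.0023 -0.0159 -0.0065] rv [-0.0115  0.0184 -0.0187]
```

>>> {"name": "apply_moves", "arguments": {
  "increments": [-0.002, -0.008, -0.003, -0.006, 0.01, -0.01, 0, -0.007, -0.002, -0.005, 0.008, -0.008, 0, 0, 0, 0, 0, 0]
}}

```text
t: 3.7
eef_pos: [0.4557, 0.1506, 0.0527]
ee_rot: [-3.138, 0.004, -1.774]
force: [-0.3, -0.1, 0.2]
width: 0.0876
```

>>> {"name": "apply_moves", "arguments": {
  "increments": [0, 0, 0, 0, 0, 0, 0, 0, 0, 0, 0, 0, 0, 0, 0, 0, 0, 0, 0, 0, 0, 0, 0, 0, 0, 0, 0, 0, 0, 0, 0, 0, 0, 0, 0, 0],
  "hand": 1,
  "force": 15
}}

```text
t: 4.2
eef_pos: [0.458, 0.1512, 0.0564]
ee_rot: [-3.134, 0.01, -1.776]
force: [-0.1, 0.2, 0.8]
width: 0.0528
```

```bash
python3 -c "
from h import *
delta([.4729,.2483,.0475],-1.776); st=arm.get_state(); print(st['eef_pos'],st['ee_rot'],st['width'],st['force'])"
```

```text
t 4.2 dp [ 0.0149  0.0971 -0.0089] rv [-0.0083  0.0098 -0.0004]
[0.458  0.1512 0.0564] [-3.1337  0.0101 -1.7756] 0.05283343011755838 [-0.1232  0.1595  0.8337]
```

>>> {"name": "apply_moves", "arguments": {
  "increments": [-0.002, 0, -0.005, -0.004, 0.005, 0, -0.001, 0, -0.005, -0.004, 0.005, 0, 0, 0, -0.001, 0, 0, 0, 0, 0, -0.001, 0, 0, 0, 0, 0, -0.001, 0, 0, 0, 0, 0, -0.001, 0, 0, 0, 0, 0, -0.001, 0, 0, 0]
}}

```text
t: 4.78
eef_pos: [0.4544, 0.1511, 0.041]
ee_rot: [3.14, -0.003, -1.774]
force: [-8.0, 0.4, 22.4]
width: 0.0175
```

```bash
python3 -c "
from h import *
delta([.4729,.2483,.0475],-1.776); st=arm.get_state(); print(st['eef_pos'],st['ee_rot'],st['width'],st['force'])"
```

```text
t 4.7833 dp [0.0185 0.0972 0.0065] rv [ 0.0023 -0.0021 -0.002 ]
[0.4544 0.1511 0.041 ] [ 3.14   -0.0026 -1.774 ] 0.01752273120992571 [-7.9993  0.3917 22.3509]
```

>>> {"name": "apply_moves", "arguments": {
  "increments": [0, 0, 0.003, 0, 0, 0, 0, 0, 0.001, 0, 0, 0, 0.0021, 0.0098, 0, 0, 0, 0, 0.0031, 0.0147, 0, 0, 0, 0, 0.0031, 0.0147, 0, 0, 0, 0, 0.0031, 0.0147, 0, 0, 0, 0, 0.0021, 0.0098, 0, 0, 0, 0]
}}

```text
t: 5.37
eef_pos: [0.4677, 0.2149, 0.0433]
ee_rot: [3.138, -0.006, -1.777]
force: [1.8, -2.2, -0.4]
width: 0.0178
```

```bash
python3 -c "
from h import *
delta([.4729,.2483,.0475],-1.776); st=arm.get_state(); print(st['eef_pos'],st['ee_rot'],st['width'],st['force'])"
```

```text
t 5.3667 dp [0.0052 0.0334 0.0042] rv [ 0.0052 -0.0044  0.0015]
[0.4677 0.2149 0.0433] [ 3.1383 -0.006  -1.7775] 0.017804111594135984 [ 1.7605 -2.1811 -0.4346]
```

>>> {"name": "apply_moves", "arguments": {
  "increments": [0.0021, 0.0098, 0.0005, 0.001, 0, 0, 0.0015, 0.0085, 0, 0, 0, 0, 0.001, 0.005, 0, 0, 0, 0, 0.0008, 0.004, 0, 0, 0, 0, 0.0006, 0.003, 0, 0, 0, 0]
}}

```text
t: 5.78
eef_pos: [0.4735, 0.2434, 0.043]
ee_rot: [3.136, -0.02, -1.773]
force: [7.5, -20.5, 7.9]
width: 0.0174
```

>>> {"name": "apply_moves", "arguments": {
  "increments": [0.0006, 0.003, 0, 0, 0, 0, 0.0006, 0.003, 0, 0, 0, 0, 0.0006, 0.003, 0, 0, 0, 0]
}}

```text
t: 6.03
eef_pos: [0.4736, 0.2433, 0.0431]
ee_rot: [3.132, -0.038, -1.772]
force: [5.9, -15.2, 3.6]
width: 0.018
```

>>> {"name": "apply_moves", "arguments": {
  "increments": [0, 0, 0, 0, 0, 0, 0, 0, -0.0005, 0, 0, 0, 0, 0, -0.0005, 0, 0, 0, 0, 0, 0.01, 0, 0, 0, 0, 0, 0.03, 0, 0, 0, 0, 0, 0.03, 0, 0, 0, 0, 0, 0.03, 0, 0, 0],
  "hand": 0.5
}}

```text
t: 6.62
eef_pos: [0.4696, 0.2424, 0.1408]
ee_rot: [3.124, -0.047, -1.772]
force: [0.7, -0.2, -0.9]
width: 0.0439
```

```bash
python3 -c "
from h import *
delta([.445,.130,.16],-1.93); st=arm.get_state(); print(st['eef_pos'],st['ee_rot'],st['width'],st['force'])"
```

```text
t 6.6167 dp [-0.0246 -0.1124  0.0192] rv [ 0.0406 -0.0302 -0.1575]
[0.4696 0.2424 0.1408] [ 3.1238 -0.0473 -1.772 ] 0.04385636957195756 [ 0.6528 -0.1609 -0.8523]
```

>>> {"name": "apply_moves", "arguments": {
  "increments": [-0.0035, -0.016, 0.004, 0.01, -0.008, -0.03, -0.005, -0.025, 0.004, 0.01, -0.008, -0.04, -0.005, -0.025, 0.004, 0.01, -0.008, -0.04, -0.004, -0.02, 0.002, 0.01, -0.006, -0.04, -0.002, -0.01, 0, 0, 0, 0, 0, 0, 0, 0, 0, 0]
}}

```text
t: 7.12
eef_pos: [0.4532, 0.1509, 0.1692]
ee_rot: [-3.129, 0.021, -1.922]
force: [-0.0, 1.2, -0.8]
width: 0.0436
```

```bash
python3 - <<'E'
from h import *
st=arm.get_state(); print(st["t"],st["eef_pos"],st["ee_rot"],st["width"])
im=optics.grab_frame("wrist"); save("w3.png",im); w=cam("wrist",st)
z=dict(cover_knob=.044,wedge_bay=.005,dish_bay=.005,wedge_mid=.008,wedge_tip=.0055,bead_dish=.005)
for n in z:
    print(n,[(np.round(d["point"],1).tolist(),round(d["conf"],2),atz(w,d["point"],z[n])[:2]) for d in finder.landmark_of("wrist",n)[:2]])
E
```

```text
7.1167 [0.4532 0.1509 0.1692] [-3.1292  0.0207 -1.9215] 0.0435821814680099
cover_knob [([160.5, 210.8], 0.62, array([0.4765, 0.2411]))]
wedge_bay [([301.0, 187.6], 0.64, array([0.4468, 0.1297]))]
dish_bay [([174.2, 198.7], 0.76, array([0.4761, 0.2413]))]
wedge_mid [([291.8, 187.8], 0.59, array([0.4501, 0.1373]))]
wedge_tip [([300.5, 153.3], 0.74, array([0.476 , 0.1202]))]
bead_dish [([455.2, 198.7], 0.91, array([0.3903, 0.0035])), ([428.4, 31.1], 0.89, array([ 0.5329, -0.0062]))]
```

View pics/w3.png

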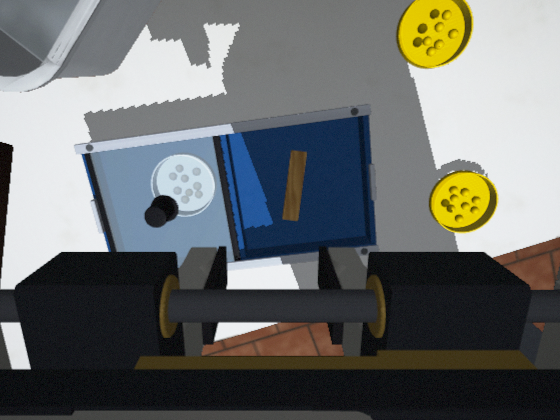

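The cover sits over the dish bay, with the knob at (160,211) and the dish under it at (183,185). The wedge is bare in its bay, from (290,219) thick end to (299,152) thin end.

```bash
python3 - <<'E'
from h import *
st=arm.get_state(); w=cam("wrist",st); im=cv2.imread("pics/w3.png")[140:232,272:322]
print(st["eef_pos"],st["ee_rot"])
m=((im[:,:,2].astype(int)-im[:,:,0])>15).astype(np.uint8)
n,l,s,c=cv2.connectedComponentsWithStats(m); i=1+np.argmax(s[1:,4]); ys,xs=np.nonzero(l==i); print(s[i])
r=cv2.minAreaRect(np.c_[xs,ys].astype(np.float32)+[272,140]); b=cv2.boxPoints(r) if 0 else cv2.boxPoints(((r[0][0],r[0][1]),r[1],r[2])); b=b[np.argsort(b[:,1])]
top,bot=b[:2].mean(0),b[2:].mean(0); print(top,bot)
T=atz(w,top,.0055)[:2];B=atz(w,bot,.012)[:2]; u=(T-B)/np.linalg.norm(T-B)
print(T,B,np.linalg.norm(T-B),"dir",np.arctan2(u[1],u[0])); g=B+.025*u; print("mid",(T+B)/2,"grasp",g)
delta([*g,.1],np.arctan2(u[1],u[0])-np.pi/2)
E
```

```text
[0.4538 0.1527 0.1677] [-3.1301  0.0183 -1.9203]
[  11   10   24   71 1106]Traceback (most recent call last):
  File "<stdin>", line 6, in <module>
cv2.error: OpenCV(4.12.0) /io/opencv/modules/imgproc/src/convhull.cpp:143: error: (-215:Assertion failed) total >= 0 && (depth == CV_32F || depth == CV_32S) in function 'convexHull'
```

```bash
cat > wedge.py <<'E'
from h import *
def wedge(img,st,roi,dz=0):
    w=cam("wrist",st); x0,y0,x1,y1=roi; im=img[y0:y1,x0:x1].astype(int)
    m=((im[:,:,0]-im[:,:,2])>15).astype(np.uint8)
    n,l,s,c=cv2.connectedComponentsWithStats(m); i=1+np.argmax(s[1:,4]); ys,xs=np.nonzero(l==i); print(s[i])
    b=cv2.boxPoints(cv2.minAreaRect((np.c_[xs,ys]+[x0,y0]).astype(np.float32))); b=b[np.argsort(b[:,1])]
    top,bot=b[:2].mean(0),b[2:].mean(0); print(top,bot)
    T=atz(w,top,.0055+dz)[:2];B=atz(w,bot,.012+dz)[:2]; L=np.linalg.norm(T-B); u=(T-B)/L; a=np.arctan2(u[1],u[0])
    g=(T+B)/2-.005*u; print("T",T,"B",B,"L",L,"dir",a,"mid",(T+B)/2,"grasp",g,"yaw",a-np.pi/2); return g,a
E
python3 - <<'E'
from wedge import *
g,a=wedge(cv2.imread("pics/w3.png")[:,:,::-1],dict(eef_pos=[0.4532,0.1509,0.1692],ee_rot=[-3.1292,0.0207,-1.9215]),(272,140,322,232))
delta([*g,.08],a-np.pi/2)
E
```

```text
[  11   10   24   71 1106]
[298.7882 150.8384] [289.6005 219.7467]
T [0.4786 0.1208] B [0.424  0.1487] L 0.061326648151257906 dir -0.47154853318682294 mid [0.4513 0.1347] grasp [0.4468 0.137 ] yaw -2.0423448599817196
t 7.4667 dp [-0.0069 -0.0157 -0.0877] rv [-0.0122  0.0178 -0.122 ]
```

>>> {"name": "apply_moves", "arguments": {
  "increments": [-0.002, -0.005, -0.02, -0.004, 0.006, -0.04, -0.002, -0.005, -0.025, -0.004, 0.006, -0.04, -0.002, -0.004, -0.025, -0.004, 0.006, -0.03, 0, 0, -0.013, 0, 0, -0.01, 0, 0, 0, 0, 0, 0]
}}

```text
t: 7.88
eef_pos: [0.4491, 0.1415, 0.0819]
ee_rot: [-3.14, 0.0, -2.041]
force: [0.7, -0.3, 0.2]
width: 0.0436
```

```bash
python3 - <<'E'
from wedge import *
st=arm.get_state(); print(st["eef_pos"],st["ee_rot"])
im=optics.grab_frame("wrist"); save("w4.png",im)
g,a=wedge(im,st,(150,100,400,290)); delta([*g,.018],a-np.pi/2)
E
```

```text
[0.4491 0.1415 0.0819] [-3.1404  0.0005 -2.0414]
[ 120   66   22   94 1995]
[280.5 166. ] [280.5 259. ]
T [0.4782 0.1209] B [0.4235 0.1486] L 0.06132265187781592 dir -0.46742091456830226 mid [0.4508 0.1347] grasp [0.4464 0.137 ] yaw -2.0382172413631987
t 7.9333 dp [-0.003  -0.0047 -0.0649] rv [-0.0001  0.0017  0.0023]
```

View pics/w4.png

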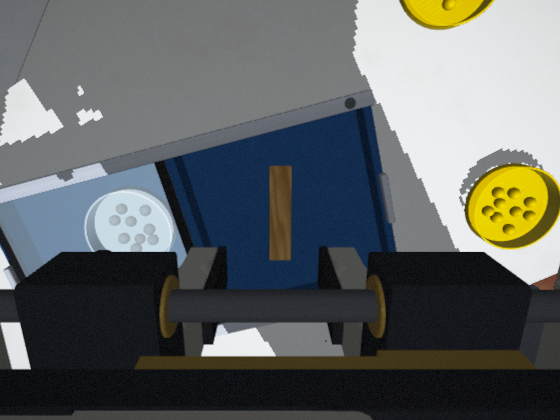

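The wedge is upright in the picture, (280,166) to (280,259), between the fingers. The knob and cover lie to the left, at home. I'll narrow the jaws slightly and go down.

>>> {"name": "apply_moves", "arguments": {
  "increments": [-0.001, -0.0025, -0.015, 0, 0, 0, -0.001, -0.0015, -0.015, 0, 0, 0, 0, 0, -0.012, 0, 0, 0, 0, 0, -0.008, 0, 0, 0, 0, 0, -0.003, 0, 0, 0, 0, 0, -0.001, 0, 0, 0],
  "hand": 0.65
}}

```text
t: 8.43
eef_pos: [0.4517, 0.1421, 0.0315]
ee_rot: [-3.136, 0.006, -2.033]
force: [-0.3, 0.2, -0.8]
width: 0.0306
```

```bash
python3 -c "
from h import *
delta([.4464,.137,.018],-2.038); st=arm.get_state(); print(st['eef_pos'],st['ee_rot'],st['width'],st['force'],st['qd'])"
```

```text
t 8.4333 dp [-0.0053 -0.0051 -0.0135] rv [-0.0032  0.0077 -0.005 ]
[0.4517 0.1421 0.0315] [-3.1361  0.0063 -2.033 ] 0.030614856134150648 [-0.2765  0.1762 -0.8421] [0.0024 0.0211 0.0013 0.0025 0.0223 0.003 ]
```

>>> {"name": "apply_moves", "arguments": {
  "increments": [-0.003, -0.003, -0.006, -0.002, 0.004, -0.003, -0.003, -0.003, -0.005, -0.001, 0.003, -0.003, -0.0005, -0.0005, -0.003, 0, 0, 0, -0.0003, -0.0003, -0.001, 0, 0, 0]
}}

```text
t: 8.77
eef_pos: [0.4457, 0.1361, 0.0173]
ee_rot: [-3.14, 0.003, -2.038]
force: [0.5, 0.3, -1.1]
width: 0.0303
```

```bash
python3 -c "
from h import *
delta([.4464,.137,.018],-2.038); st=arm.get_state(); print(st['eef_pos'],st['ee_rot'],st['width'],st['force'],st['qd'])"
```

```text
t 8.7667 dp [0.0007 0.0009 0.0007] rv [-0.0021  0.003   0.0004]
[0.4457 0.1361 0.0173] [-3.1399  0.0032 -2.0383] 0.030332781818786007 [ 0.4765  0.3206 -1.0966] [-0.0021  0.0087 -0.0262 -0.0013  0.0323  0.0021]
```

>>> {"name": "apply_moves", "arguments": {
  "increments": [0, 0, -0.0002, -0.001, 0.001, 0, 0, 0, -0.0005, -0.0005, 0.001, 0, 0, 0, -0.0005, -0.0005, 0.001, 0, 0, 0, -0.0003, 0, 0.001, 0, 0, 0, -0.0003, 0, 0, 0],
  "hand": 1,
  "force": 20
}}

```text
t: 9.18
eef_pos: [0.446, 0.1361, 0.0163]
ee_rot: [3.141, -0.0, -2.038]
force: [-2.9, -0.5, 6.7]
width: 0.0133
```

```bash
python3 -c "
from h import *
delta([.4464,.137,.018],-2.038); st=arm.get_state(); print(st['eef_pos'],st['ee_rot'],st['width'],st['force'],st['qd'])"
```

```text
t 9.1833 dp [0.0004 0.0009 0.0017] rv [-0.0002 -0.0007  0.    ]
[0.446  0.1361 0.0163] [ 3.1409 -0.0002 -2.038 ] 0.013272417562456677 [-2.8667 -0.5417  6.7152] [ 0.0003  0.0008 -0.0007  0.0007  0.0015 -0.0007]
```

>>> {"name": "apply_moves", "arguments": {
  "increments": [0, 0, 0.005, 0, 0, 0, 0, 0, 0.015, 0, 0, 0, 0, 0, 0.025, 0, 0, 0, 0, 0, 0.03, 0, 0, 0, 0, 0, 0.03, 0, 0, 0, 0, 0, 0.03, 0, 0, 0, 0, 0, 0.02, 0, 0, 0, 0, 0, 0.01, 0, 0, 0]
}}

```text
t: 9.85
eef_pos: [0.4427, 0.1333, 0.1884]
ee_rot: [3.138, -0.007, -2.039]
force: [-0.2, 0.1, -0.9]
width: 0.0134
```

```bash
python3 -c "
from h import *
delta([.44,-.24,.26],-1.23); st=arm.get_state(); print(st['eef_pos'],st['ee_rot'],st['width'],st['force'])
im=optics.grab_frame('wrist'); save('w5.png',im)"
```

```text
t 9.85 dp [-0.0027 -0.3733  0.0716] rv [ 0.0067 -0.0043  0.8085]
[0.4427 0.1333 0.1884] [ 3.1378 -0.0068 -2.0385] 0.013397172188264578 [-0.1765  0.0889 -0.944 ]
```

View pics/w5.png

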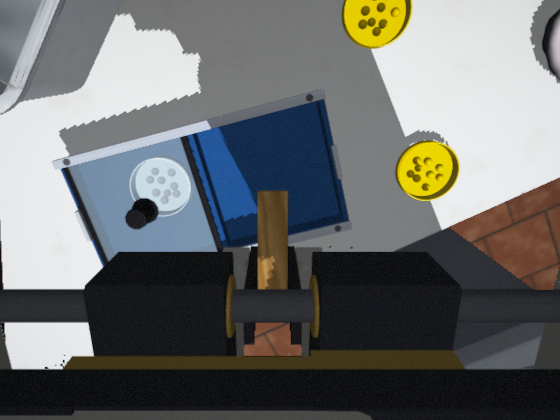

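The wedge is in the jaws, straight, its tip edge at (273,191). The bay is empty and the cover is fully over the dish bay. Now travel towards the camera.

>>> {"name": "apply_moves", "arguments": {
  "increments": [0, -0.02, 0.012, 0, 0, 0.05, 0, -0.033, 0.012, 0, 0, 0.07, 0, -0.035, 0.01, 0, 0, 0.075, 0, -0.035, 0.01, 0, 0, 0.075, 0, -0.035, 0.006, 0, 0, 0.075, 0, -0.035, 0.004, 0, 0, 0.075, 0, -0.035, 0.002, 0, 0, 0.075, 0, -0.035, 0, 0, 0, 0.075, 0, -0.035, 0, 0, 0, 0.075, 0, -0.035, 0, 0, 0, 0.075, 0, -0.03, 0, 0, 0, 0.05, 0, -0.01, 0, 0, 0, 0.03]
}}

```text
t: 10.9
eef_pos: [0.44, -0.2529, 0.2554]
ee_rot: [-3.133, -0.001, -1.19]
force: [1.5, 0.2, -0.6]
width: 0.0136
```

```bash
python3 - <<'E'
from h import *
delta([.44,-.24,.26],-1.23); st=arm.get_state(); print(st['eef_pos'],st['ee_rot'],st['width'],st['q'])
# grasp check from w5: tip row
w=cam("wrist",dict(eef_pos=[.4427,.1333,.1884],ee_rot=[3.1378,-.0068,-2.0385]))
Rt=rot([3.1378,-.0068,-2.0385]); 
print("pred tip px",proj(w,np.array([.4427,.1333,.1884])+Rt@[0,-.0349,.0107]),"vs 273,191")
E
```

```text
t 10.9 dp [-0.      0.0129  0.0046] rv [-0.0022  0.0085 -0.0403]
[ 0.44   -0.2529  0.2554] [-3.1328 -0.001  -1.1897] 0.013632014298280844 [-0.1368  0.0646 -0.3248 -0.0038 -1.1733  2.0901]
pred tip px [273.0287 193.6067] vs 273,191
```

>>> {"name": "apply_moves", "arguments": {
  "increments": [0, 0, 0.01, 0.038, -0.103, 0, 0, 0, 0.01, 0.038, -0.103, 0, 0, 0, 0.01, 0.038, -0.103, 0, 0, 0, 0.01, 0.038, -0.103, 0, 0, 0, 0, 0.038, -0.103, 0, 0, 0, 0, 0.038, -0.103, 0, 0, 0, 0, 0.038, -0.103, 0, 0, 0, 0, 0, 0, 0]
}}

```text
t: 11.57
eef_pos: [0.4411, -0.2575, 0.3003]
ee_rot: [-2.333, -0.038, -1.203]
force: [-1.1, -0.6, -0.9]
width: 0.0138
```

```bash
python3 - <<'E'
from h import *
st=arm.get_state(); print(st['t'],st['eef_pos'],st['ee_rot'],st['q'])
im=optics.grab_frame('wrist'); save('w6.png',im); w=cam("wrist",st)
np.save("st6.npy",np.r_[st['eef_pos'],st['ee_rot']])
print(proj(w,[.619,-.186,.17]), finder.landmark_of("wrist","lens"),finder.find_in("wrist","lens"))
im=optics.grab_frame('scene'); save('s6.png',im); print(finder.landmark_of("scene","lens"))
im=optics.grab_frame('top'); save('t6.png',im);print(finder.landmark_of("top","lens"))
E
```

```text
11.5667 [ 0.4411 -0.2575  0.3003] [-2.3328 -0.0379 -1.2033] [-0.7272 -0.0788 -0.3151 -0.821  -1.0398  3.0082]
[264.7423 137.1706] [{'point': [272.4, 141.8], 'conf': 0.98}] [{'box': [244.3, 57.6, 298.9, 159.7], 'conf': 0.82}]
[{'point': [252.2, 159.8], 'conf': 0.56}]
[{'point': [322.3, 177.8], 'conf': 0.84}, {'point': [361.8, 241.4], 'conf': 0.19}]
```

View pics/w6.png

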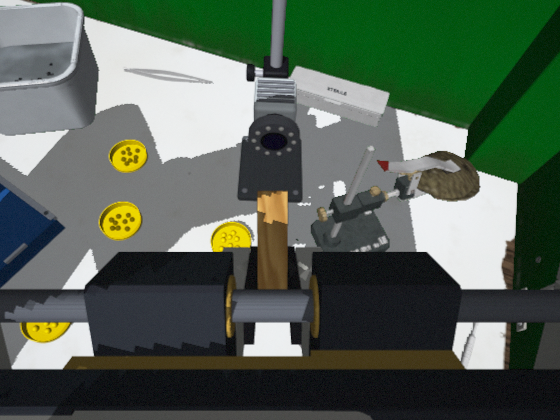

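The lens ring shows clearly at (272,141), with the stand plate's front edge running (239,197) to (302,200) and the post behind the head.

```bash
python3 - <<'E'
from h import *
v=np.load("st6.npy"); st=dict(eef_pos=v[:3],ee_rot=v[3:]); w=cam("wrist",st)
s=cam("scene");t=cam("top")
rw=ray(w,[272.4,141.8]);rs=ray(s,[252.2,159.8]);rt=ray(t,[322.3,177.8])
print(tri([rw,rs,rt]),tri([rw,rs]),tri([rw,rt]),tri([rs,rt]))
P=tri([rw,rs,rt]);print([proj(c,P) for c in(w,s,t)])
a=cv2.imread("pics/w6.png")[50:210,225:325]; cv2.imwrite("pics/w6c.png",cv2.resize(a,None,fx=3.6,fy=3.6,interpolation=cv2.INTER_CUBIC))
E
```

```text
[ 0.6247 -0.1906  0.1564] [ 0.6243 -0.1919  0.1564] [ 0.6272 -0.1902  0.1546] [ 0.6233 -0.189   0.1577]
[array([270.4555, 142.9343]), array([251.2814, 159.4345]), array([323.1612, 178.1622])]
```

View pics/w6c.png

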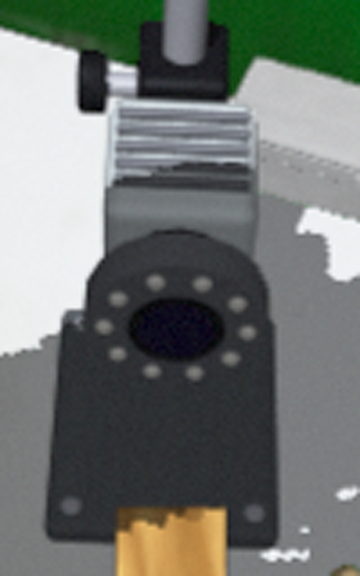

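Enlarged: ten ring LEDs around the lens centre at crop (176,329), which is (273.9,141.4) in the frame, and the plate's front corners at crop (47,537) and (277,545). I'll fit the lens pose from these.

```bash
python3 - <<'E'
from h import *
from scipy.optimize import least_squares
v=np.load("st6.npy"); st=dict(eef_pos=v[:3],ee_rot=v[3:]); w=cam("wrist",st); s=cam("scene");t=cam("top")
pt=lambda L: np.array(L,float)/3.6+[225-.36,50-.36]
led=pt([(156,282),(203,284),(238,304),(247,334),(231,359),(194,373),(152,371),(118,354),(104,327),(118,299)])
def model(p):
    c,yaw,r,ph=p[:3],p[3],p[4],p[5]; yv=np.array([-np.sin(yaw),np.cos(yaw),0])
    return [c+r*(np.cos(ph-k*2*np.pi/10)*(-yv)*-1+np.sin(ph-k*2*np.pi/10)*np.array([0,0,1])) for k in range(10)]
def res(p,wt=1):
    a=[(proj(w,P)-q)/.4 for P,q in zip(model(p),led)]
    return np.r_[np.ravel(a),(proj(s,p[:3])-[252.2,159.8])/2,(proj(t,p[:3])-[322.3,177.8])/1.5]
best=None
for sg in (1,-1):
  for ph in np.arange(0,6.28,.6):
    L=led.copy()
    f=lambda p:np.r_[np.ravel([(proj(w,P)-q)/.4 for P,q in zip(model(p),led[::sg])]),(proj(s,p[:3])-[252.2,159.8])/2,(proj(t,p[:3])-[322.3,177.8])/1.5]
    o=least_squares(f,[.625,-.19,.156,.33,.02,ph]); 
    if best is None or o.cost<best.cost: best=o
cov=np.sqrt(np.abs(np.diag(np.linalg.inv(best.jac.T@best.jac)))); print("lens",best.x,best.cost,cov)
c=[atz(w,q,.014)[:2] for q in pt([(47,538),(277,546),(275,322),(63,318)])]
print("front edge",c[0],c[1],np.linalg.norm(c[0]-c[1]))
d=c[0]-c[1]; print("yaw front",np.arctan2(-d[0],d[1])); 
for a,b in((0,3),(1,2)): e=c[b]-c[a]; print("yaw side",np.arctan2(e[1],e[0]))
print("fin",[proj(k,best.x[:3]) for k in(s,t)])
m=(c[0]+c[1])/2; print("front mid",m)
E
```

```text
lens [ 0.628  -0.1929  0.1566  0.3436  0.0216  0.633 ] 2.235178077257934 [0.003  0.001  0.0038 0.0136 0.0003 0.0089]
front edge [ 0.6216 -0.1466] [ 0.6529 -0.2329] 0.09181200897431484
yaw front 0.3482108532666071
yaw side 0.35122251952822076
yaw side 0.3334977354413304
fin [array([250.5561, 158.495 ]), array([324.129 , 176.8251])]
front mid [ 0.6372 -0.1898]
```

>>> {"name": "apply_moves", "arguments": {
  "increments": [0, 0, -0.025, -0.014, 0.038, 0, 0, 0, -0.03, 0, 0, 0, 0, 0, -0.025, 0, 0, 0, 0, 0, 0, 0, 0, 0]
}}

```text
t: 12.25
eef_pos: [0.4518, -0.2442, 0.2285]
ee_rot: [-2.403, -0.038, -1.188]
force: [-1.3, 0.6, -0.2]
width: 0.0136
```

```bash
python3 - <<'E'
from h import *
st=arm.get_state(); print(st['t'],st['eef_pos'],st['ee_rot'],st['q'])
im=optics.grab_frame('wrist'); save('w7.png',im); w=cam("wrist",st)
np.save("st7.npy",np.r_[st['eef_pos'],st['ee_rot']])
print(proj(w,[.628,-.1929,.1566]), finder.landmark_of("wrist","lens"),st['width'])
p=proj(w,[.628,-.1929,.1566]).astype(int); x0,y0=max(p[0]-50,0),max(p[1]-50,0)
cv2.imwrite("pics/w7c.png",cv2.resize(im[y0:y0+110,x0:x0+100,::-1],None,fx=4,fy=4,interpolation=cv2.INTER_CUBIC)); print(x0,y0)
E
```

```text
12.25 [ 0.4518 -0.2442  0.2285] [-2.4032 -0.0385 -1.1879] [-0.6333 -0.0149 -0.398  -0.7975 -0.8925  3.0266]
[290.2121  87.1371] [{'point': [287.2, 84.8], 'conf': 0.82}] 0.013592097068388868
240 37
```

View pics/w7c.png

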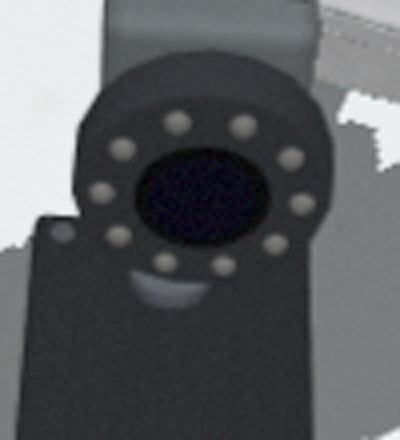

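Crop: ten LEDs again, lens centre at crop (201,195), so about (290,86) in the frame, close to the prediction. Joint fit next.

```bash
python3 - <<'E'
from h import *
from scipy.optimize import least_squares
def W(f): v=np.load(f); return cam("wrist",dict(eef_pos=v[:3],ee_rot=v[3:]))
w1,w2=W("st6.npy"),W("st7.npy"); s=cam("scene");t=cam("top")
l1=np.array([(156,282),(203,284),(238,304),(247,334),(231,359),(194,373),(152,371),(118,354),(104,327),(118,299)])/3.6+[224.64,49.64]
l2=np.array([(178,122),(243,126),(291,157),(302,203),(275,243),(223,265),(165,262),(118,236),(101,193),(122,149)])/4+[239.6,36.6]
def model(p):
    yv=np.array([-np.sin(p[3]),np.cos(p[3]),0]); a=p[5]-np.arange(10)*np.pi/5
    return p[:3]+p[4]*(np.outer(np.cos(a),yv)+np.outer(np.sin(a),[0,0,1]))
best=None
for sg in(1,-1):
  for ph in np.arange(0,6.28,.6):
    def f(p):
      M=model(p)
      # per-wrist-view pixel bias (calibration ~2mm) p[6:8]
      return np.r_[np.ravel([proj(w1,P)+p[6:8]-q for P,q in zip(M,l1[::sg])])/.4,np.ravel([proj(w2,P)+p[6:8]-q for P,q in zip(M,l2[::sg])])/.4,(proj(s,p[:3])-[252.2,159.8])/2,(proj(t,p[:3])-[322.3,177.8])/2,p[6:8]/2]
    o=least_squares(f,[.627,-.192,.156,.344,.0216,ph,0,0])
    if best is None or o.cost<best.cost: best=o
print(best.x,best.cost,np.sqrt(np.diag(np.linalg.inv(best.jac.T@best.jac))))
L=best.x[:3];yaw=best.x[3];xd=np.array([np.cos(yaw),np.sin(yaw),0])
T=L-.08*xd; tcp=T-xd*.0355+[0,0,.0107]; print("tip target",T,"TCP",tcp,"yaw",yaw-np.pi/2)
delta([.44,-.25,.22],yaw-np.pi/2)
E
```

```text
[ 0.6239 -0.1919  0.1627 -2.7852  0.0211  1.8768  2.0229  1.2623] 3.646869371551261 [0.0029 0.0009 0.002  0.0091 0.0002 0.0059 0.815  1.0496]
tip target [ 0.6989 -0.164   0.1627] TCP [ 0.7322 -0.1516  0.1734] yaw -4.355986096857116
t 12.35 dp [-0.0124 -0.0044 -0.0116] rv [-1.0685 -0.349   2.8902]
```

>>> {"name": "apply_moves", "arguments": {
  "increments": [-0.002, 0, 0, -0.02, 0.05, 0, -0.002, 0, -0.003, -0.037, 0.098, 0, -0.002, 0, -0.004, -0.037, 0.098, 0, -0.002, 0, -0.004, -0.037, 0.098, 0, -0.002, 0, -0.004, -0.037, 0.098, 0, -0.002, 0, -0.004, -0.037, 0.098, 0, 0, 0, -0.003, -0.037, 0.09, 0, 0, 0, 0, -0.02, 0.05, 0, 0, 0, 0, 0, 0, 0]
}}

```text
t: 13.1
eef_pos: [0.4504, -0.2493, 0.2302]
ee_rot: [3.138, -0.053, -1.153]
force: [0.1, -0.3, 0.3]
width: 0.0137
```

```bash
python3 -c "
from h import *
delta([.5164,-.2314,.1707],-1.223); st=arm.get_state(); print(st['eef_pos'],st['ee_rot'],st['width'],st['q'])"
```

```text
t 13.1 dp [ 0.066   0.0179 -0.0595] rv [ 0.0504  0.0162 -0.0696]
[ 0.4504 -0.2493  0.2302] [ 3.1378 -0.0528 -1.1532] 0.013660426540889207 [-0.0872  0.0745 -0.3988  0.0546 -1.0759  2.05  ]
```

>>> {"name": "apply_moves", "arguments": {
  "increments": [0, 0, -0.02, 0.013, 0.004, -0.018, 0, 0, -0.02, 0.013, 0.004, -0.018, 0.006, 0.002, -0.017, 0.013, 0.004, -0.018, 0.014, 0.004, -0.001, 0.011, 0.004, -0.015, 0.014, 0.004, -0.001, 0, 0, 0, 0.012, 0.003, -0.001, 0, 0, 0, 0.007, 0.001, -0.001, 0, 0, 0, 0, 0, -0.0005, 0, 0, 0]
}}

```text
t: 13.77
eef_pos: [0.5136, -0.2344, 0.1776]
ee_rot: [-3.119, -0.01, -1.221]
force: [-0.9, -0.6, -0.3]
width: 0.0134
```

```bash
python3 -c "
from h import *
delta([.5164,-.2314,.1707],-1.223); st=arm.get_state(); print(st['eef_pos'],st['ee_rot'],st['width'],st['qd'])"
```

```text
t 13.7667 dp [ 0.0028  0.003  -0.0069] rv [ 0.0015  0.0246 -0.002 ]
[ 0.5136 -0.2344  0.1776] [-3.1189 -0.0098 -1.2211] 0.01338106898649351 [ 0.0019 -0.0084 -0.0015 -0.0016  0.0125  0.0036]
```

>>> {"name": "apply_moves", "arguments": {
  "increments": [0.001, 0.001, -0.003, 0, 0.012, -0.001, 0.001, 0.001, -0.003, 0, 0.01, -0.001, 0, 0, -0.001, 0, 0.003, 0]
}}

```text
t: 14.02
eef_pos: [0.5161, -0.2321, 0.1716]
ee_rot: [3.141, -0.002, -1.222]
force: [-0.4, -0.4, -1.2]
width: 0.0135
```

```bash
python3 - <<'E'
from h import *
delta([.5164,-.2314,.1707],-1.223); st=arm.get_state(); print(st['eef_pos'],st['ee_rot'],st['width'])
Rt=rot(st['ee_rot']); tip=np.array(st['eef_pos'])+Rt@[0,-.0355,.0107]; L=np.array([.625,-.192,.160])
print("tip",tip,"gap",np.linalg.norm(tip-L))
w=optics.grab_frame("wrist");save("w8.png",w);print("wrist pred tip",proj(cam("wrist",st),tip),finder.landmark_of("wrist","wedge_tip"),finder.landmark_of("wrist","lens"),proj(cam("wrist",st),L))
out=[]
for c in("scene","top"):
    im=optics.grab_frame(c); m=cam(c); save(c+"8.png",im)
    print(c,"tip",proj(m,tip),finder.landmark_of(c,"wedge_tip")[:2],"lens",proj(m,L),finder.landmark_of(c,"lens")[:2])
    p=proj(m,(tip+L)/2).astype(int); out.append(cv2.resize(im[p[1]-40:p[1]+40,p[0]-40:p[0]+40],(400,400),interpolation=cv2.INTER_CUBIC)); print(p-40)
save("c8.png",np.hstack(out)); delta([.5164,-.2314,.1707],-1.223)
E
```

```text
t 14.0167 dp [ 0.0003  0.0007 -0.0009] rv [ 0.002   0.0002 -0.0009]
[ 0.5161 -0.2321  0.1716] [ 3.1411 -0.0019 -1.2221] 0.01351289914400494
tip [ 0.5495 -0.22    0.1609] gap 0.08057584190257683
wrist pred tip [273.0118 192.2903] [{'point': [275.9, 191.6], 'conf': 0.73}] [{'point': [271.2, 251.3], 'conf': 0.44}] [271.606   -5.1981]
scene tip [281.5366 158.8746] [{'point': [239.3, 193.0], 'conf': 0.3}] lens [251.3496 158.099 ] [{'point': [251.1, 160.5], 'conf': 0.56}]
[226 118]
top tip [336.0917 209.1881] [] lens [323.9196 177.6998] []
[289 153]
t 14.4667 dp [ 0.0004  0.001  -0.0014] rv [ 0.002   0.0015 -0.0005]
```

View pics/c8.png

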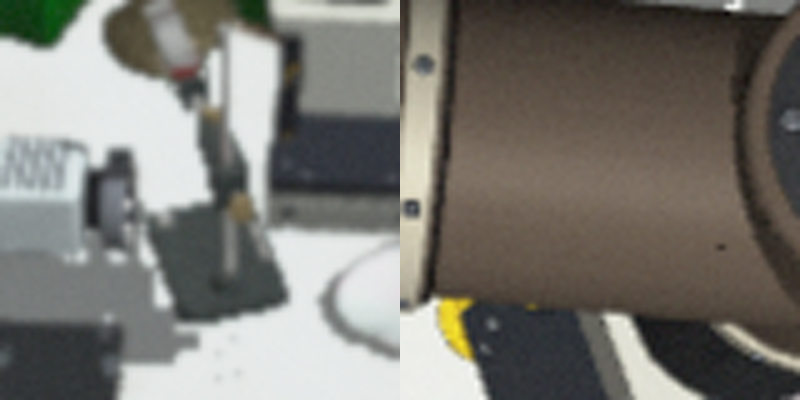

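>>> {"name": "apply_moves", "arguments": {
  "increments": [0.0004, 0.0006, -0.0012, 0.001, 0.001, 0, 0, 0.0003, -0.001, 0.001, 0.001, 0, 0, 0, -0.0006, 0, 0.001, 0]
}}

```text
t: 14.72
eef_pos: [0.5164, -0.2315, 0.1695]
ee_rot: [3.141, 0.0, -1.223]
force: [0.2, 0.6, 0.2]
width: 0.0138
```

```bash
python3 - <<'E'
from h import *
delta([.5164,-.2314,.1707],-1.223); st=arm.get_state(); print(st['eef_pos'],st['ee_rot'],st['width'],st['qd'],st['force'])
if np.linalg.norm(np.array([.5164,-.2314,.1707])-st['eef_pos'])<.003: print(arm.job_done()); print(arm.get_state()['eef_pos'])
E
```

```text
t 14.7167 dp [-0.      0.0001  0.0012] rv [-0.0001 -0.0009 -0.0004]
[ 0.5164 -0.2315  0.1695] [ 3.1408  0.0004 -1.2226] 0.013754383704253028 [-0.0004  0.0131 -0.0007  0.0001  0.003  -0.0018] [0.2235 0.5691 0.1501]
the job is handed in; nothing more can be done
None
the job is handed in; nothing more can be done
```

The job is handed in at about 14.7 s. The cover is home over the bead dish, and the wedge is held in front of the inspection camera with its tip about 8 cm from the lens.

- **Cover:** I slid it by the knob until it hit its end stop at about 20 N. Later wrist pictures showed it over the dish bay, with the dish still in place.
- **Wedge:** I took it from its bay with a 20 N pinch. The finger opening stayed at 13–14 mm from the pinch to the end, so it did not slip out.
- **Last checks:** The tool was level to within 1 mrad and on its target heading. It sat about 1 mm below the target height, and the tip came out about 80 mm from the fitted lens centre.
- **Agreement:** The finder saw the tip within 3 pixels of where I predicted it in the wrist view. The lens in the scene view matched to about 2 pixels.
- **Uncertain:** The two lens fits disagreed by up to 6 mm in height (157 and 163 mm), so I used 160 mm. The distance towards the lens is good to about 3 mm.
- **Could not check:** The gripper hid the wedge from the scene camera and the arm hid it from the top camera. The final wedge pose therefore rests on the wrist view and the arm's own readings.
- **Bystanders:** I saw no sign of contact with the camera, shells or pad. The highest forces I read at the end of a move were about 24 N, from the fingertips on the cover, and about 23 N at the end stop.

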